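# Pack the bone finds into the specimen tray

## Task

Pack the four excavated bones into the specimen tray, each lying flat, fully inside the recess made for it: the long limb bone in the long recess, the short toe bone in the shorter oblong one (both lengthwise), the vertebra in the round one and the ankle bone in the square one. The stick and the stone are not bone: leave them where they lie. Set the bones down gently, never dropping or throwing them.

Things in the scene. Friction and masses are not known exactly. Their poses are not given: they have to be found in the camera images.
- long_bone: Brown limb bone lying flat, 108 mm long, with a thick double-roller knuckle, 28 mm wide and 28 mm high, at each end. Between them a thinner shaft, 16 mm thick in the middle, its axis 14 mm above the underside. Origin: under the middle, on the bench; x along the bone, y across, z up. Same either way round. 40 to 85 g.
- toe_bone: Brown toe bone lying flat, the same waisted shape but short: 64 mm long, knuckles 26 mm wide and 26 mm high, each about 25 mm long; waist 16 mm thick, about 15 mm long, so a gripper closing across the middle meets the 26 mm knuckles or the waist. Origin: under the middle; x along the bone, y across, z up. Same either way round. 20 to 42 g.
- vertebra: Brown vertebra, 26 mm high, standing on its drum, 34 mm across, whose axis is 8.5 mm to -x of the origin. To +x: an arch, two wings (x 7.5 to 15.5, out to y +-24 mm) and a spine ending at x = 25.5 mm. Grip the drum along y, 10 mm to -x of the origin, clear of the wings. Origin: on the underside, middle of the outline (51 x 48 mm); z up. Any heading in its recess. 28 to 56 g.
- ankle_bone: Brown blocky ankle bone, 40 x 34 mm and 28 mm high, upright sides, two grooved rollers across its top. Origin: centre of the underside; x along the 40 mm, y along the 34 mm, z up. It may lie at any heading in the square recess. 28 to 56 g.
- stick: Look-alike: a brown wooden stick, 114 mm long and an even 14 mm thick, no knuckles, with one small side twig reaching 18 mm to +y. Not to be moved. Origin: under the middle, on the bench; x along the stick, z up.
- stone: Look-alike: a smooth brown egg-shaped pebble, 42 x 29 x 29 mm. Not to be moved. Origin: under the middle, on the bench; x along its length, z up.
- long_nest: Fixed dark grey insert 148 x 80 x 12 mm, one of four side by side (82 mm pitch along y, order varies) in a fixed white tray 344 x 160 mm, rim 22 mm above the bench. Recess in its middle: long rectangle, 130 mm (x) by 48 mm (y), for the long bone, 8 mm deep, pale floor 4 mm above the insert's underside. Origin: centre of the underside, 5 mm above the bench; x along the 148 mm, z up.
- short_nest: Fixed dark grey insert 148 x 80 x 12 mm, one of four side by side (82 mm pitch along y, order varies) in a fixed white tray 344 x 160 mm, rim 22 mm above the bench. Recess in its middle: shorter rectangle, 84 mm (x) by 46 mm (y), for the toe bone, 8 mm deep, pale floor 4 mm above the insert's underside. Origin: centre of the underside, 5 mm above the bench; x along the 148 mm, z up.
- round_nest: Fixed dark grey insert 148 x 80 x 12 mm, one of four side by side (82 mm pitch along y, order varies) in a fixed white tray 344 x 160 mm, rim 22 mm above the bench. Recess in its middle: round, 70 mm across, for the vertebra, 8 mm deep, pale floor 4 mm above the insert's underside. Origin: centre of the underside, 5 mm above the bench; x along the 148 mm, z up.
- square_nest: Fixed dark grey insert 148 x 80 x 12 mm, one of four side by side (82 mm pitch along y, order varies) in a fixed white tray 344 x 160 mm, rim 22 mm above the bench. Recess in its middle: square, 58 x 58 mm, for the ankle bone, 8 mm deep, pale floor 4 mm above the insert's underside. Origin: centre of the underside, 5 mm above the bench; x along the 148 mm, z up.
Things that resemble listed ones, but are neither listed nor needed, are in the scene too. Leave any green look-alike of the toe_bone alone. Leave any purple look-alike of the long_bone alone.

How it is judged:
By the outcome, as a careful person would: the job done as asked, in the order asked, and still so for the second after the job is handed in, with the robot touching nothing.
It also fails if it takes over 99 s, if anything falls off the work surface, if the arm or the gripper's body presses on something with over 40 N, if the wrist force passes 120 N, or if a joint passes its speed limit or range.

## Robot

A 6-joint arm with a two-finger parallel gripper is mounted at the origin on the work surface. World frame = base frame: x ahead of the robot, y to its left, z up, the work surface at z = 0. Lengths are in m, angles in degrees, forces in N, time in s.
With the tool pointing down it reaches from about 0.25 to 0.725 m from the base axis. Payload 9.7 kg.
Tool frame: the origin (TCP) lies between the finger pads; the fingertips stand 17 mm ahead of it and the grasp point (between the pads) lies 2 mm behind it; z points along the fingers, y is the direction in which the jaws open and shut (so a half turn about z gives the same grasp; the last joint's range is limited). The gripper opens to 85 mm and grips with 20 to 120 N. Pads are 22 mm wide; open, the fingers measure 114 mm over their backs; the gripper's body (76 mm by 85 mm) begins 54 mm behind the grasp point. The pads swing forward as they close: fully open they stand 13 mm farther back than shut.
Start: joints at [73.052, 4.979, 10.078, 95.1, 0, 90], TCP at [0.16, 0.526, 0.215] pointing down, gripper open.
Joint ranges: [-179.16, 179.16], [-48.56, 103.87], [-65.8, 70.77], [-126.05, 130.52], [-82.76, 87.17], [-180, 180]. Speed limits (degrees/s): [127.2, 127.2, 147.25, 180, 180, 180].

## Interface

Orientations are given as [roll, pitch, yaw] about the fixed x, y, z axes, in that order (R = Rz(yaw) Ry(pitch) Rx(roll)).
In Python, from workcell import monitor, cams, order gives the robot as it stands. The module is installed in compiled form; this text tells all that it offers.
- The arm moves only by the shell command python3 -m handwheel 'ROWS' [OPENING] [FORCE]. ROWS is JSON, a list of rows, each a list of 6 numbers: the shift along the tool's x, y, z in m, then the turn, a rotation vector about the tool's x, y, z in degrees. In form: [[tx, ty, tz, wx, wy, wz], ...]. A call has exactly 8 rows; each row shifts and turns the commanded pose from where the row before left it, along the tool's axes as they then stand; what a row does not reach is not made up. A row lasts 1/12 s, in which the tool goes at most 41.7 mm and 7.16 degrees, less where a joint would pass 70% of its speed; a pose out of reach is approached as far as the arm can. A call is refused whole if a number of a shift passes 0.0417 or a number of a turn 7.16, either way. A call with a gripper value outside its range is refused whole. OPENING is the opening, from -1 (shut) to 1 (fully open), set as the call begins (- or left out, the last holds). The fingers move at their own pace and stop on an object; FORCE is the grip in N (left out, the last holds). Time passes only in rows, so rows that do not move let the fingers close, or fill a call up. It gives the time, the measured TCP pose, the force and the opening at its end, in the units of the state.
- monitor.get_obs(): the state, without advancing time (a new reading comes with each control period).
- cams.camera(name): name is "side" or "top"; returns a dict with "img" (420x560x3 uint8, red, green, blue), "depth" (420x560 float32, m along the optical axis (not along the pixel's ray), 0 where there is no reading), "fx", "fy", "cx", "cy" (pixels), "rvec" (rotation vector, rad) and "tvec" (3), from world to camera coordinates, as OpenCV has them. Camera axes: x right, y down, z forward; pixel columns grow to the right and rows downward; lengths in m; the calibration is good to about 2 mm. A picture is of the moment at which its call begins.
- order.job_done(): hands the job in, once; it reports no verdict.
The state is a dict: "time": time; "q": joint angles; "qd": joint speeds; "joint_efforts": joint torques, N m; "ee_pos": TCP position; "tcp_rot": TCP orientation; "wrist_force": force on the tool from outside, world axes, zero at the start; "torque": the same for the moment, N m; "opening": finger opening in m.
Only numpy, scipy, OpenCV 4.12 (cv2) and the standard library are available. Lean on these libraries where they do the work, as an engineer would, in place of code of your own. Each camera call takes 0.05 s, during which the arm holds its last target. There are 200 camera calls.

## Working session

There is one attempt and no reset: what is moved stays moved. The work goes in short steps, Python scripts to look and compute and a shell command to move; the robot and the scene stay as the last step left them, time stands still between calls to the robot, and variables do not carry over. Pictures are saved under pics/ and viewed, about 12 in all and at most 16, crops included, and the job is handed in when it is done.

```bash
mkdir -p pics; cat > h.py <<'E'
import numpy as np, cv2
from workcell import monitor, cams, order
def cam(n):
    c=cams.camera(n); R,_=cv2.Rodrigues(np.array(c['rvec'],float)); t=np.array(c['tvec'],float).ravel()
    d=c['depth']; v,u=np.mgrid[:d.shape[0],:d.shape[1]]
    P=np.stack([(u-c['cx'])/c['fx']*d,(v-c['cy'])/c['fy']*d,d],-1)
    W=(P-t)@R; W[d==0]=np.nan
    return c['img'],W
def save(n,img,s=1.4,box=None):
    if box: img=img[box[1]:box[3],box[0]:box[2]]
    cv2.imwrite('pics/'+n,cv2.resize(img[...,::-1],None,fx=s,fy=s,interpolation=cv2.INTER_CUBIC))
E
python3 - <<'E'
from h import *
print(monitor.get_obs())
for n in('top','side'):
    i,W=cam(n); save(n+'0.png',i,1.4); np.savez('/tmp/'+n,i=i,W=W)
E
```

```text
{'time': 0.0, 'q': array([ 7.30529544e+01,  5.01129854e+00,  1.00349796e+01,  9.51000996e+01,
       -9.20090604e-04,  9.00006766e+01]), 'qd': array([-0.01196165,  0.00332466,  0.01665532, -0.04260288, -0.03801971,
        0.02143675]), 'joint_efforts': array([ 2.63116301e-03, -5.20387387e+01,  4.64804292e+01,  1.61882717e-02,
       -1.72116529e-06,  1.35854447e-05]), 'ee_pos': array([0.16024942, 0.5258735 , 0.21408589]), 'tcp_rot': array([-1.79923581e+02,  9.20992202e-04,  1.63052279e+02]), 'wrist_force': array([-0.29300262, -0.20765391, -1.09597544]), 'torque': array([-0.02267746,  0.02659827,  0.03077516]), 'opening': 0.08528038109191206}
```

View pics/top0.png

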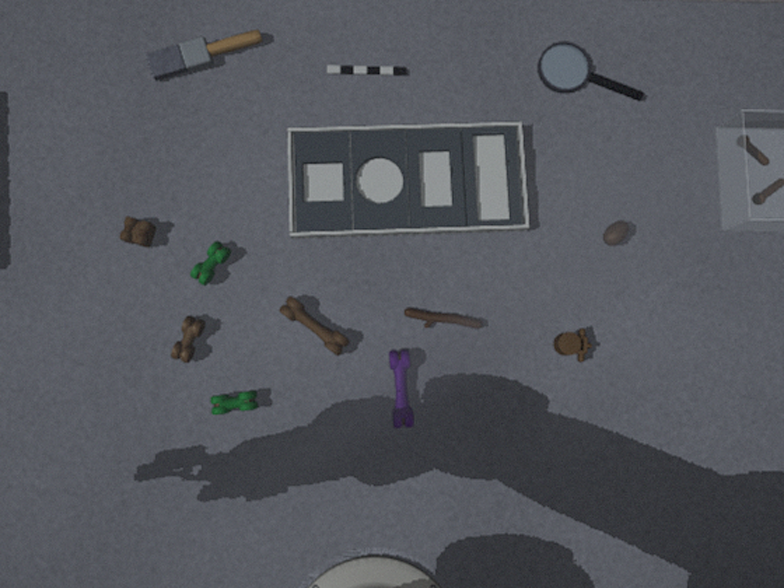

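View pics/side0.png

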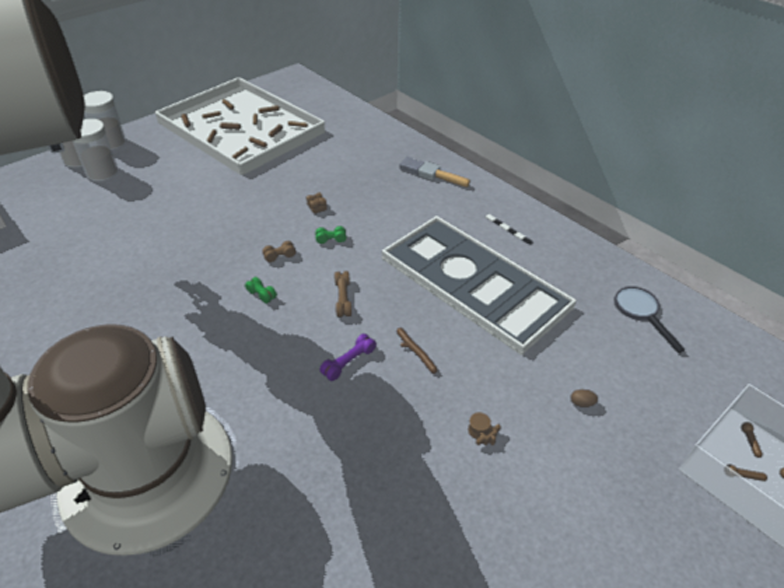

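The top view (1.4x scale) shows these brown items:
- Ankle bone at (137,232), blocky.
- Toe bone at (187,339).
- Long bone at (315,326), with knuckles.
- Stick at (443,318), even thickness with a twig.
- Stone at (616,232).
- Vertebra at (572,344).

The green and purple look-alikes and the bones in the boxes are not involved. Recesses from left to right are square, round, short and long.

```bash
python3 - <<'E'
from h import *
z=np.load('/tmp/top.npz'); i,W=z['i'],z['W']
hsv=cv2.cvtColor(i,cv2.COLOR_RGB2HSV)
print('bench z', np.nanmedian(W[...,2]))
m=(W[...,2]>.005)&(W[...,2]<.05)
def comp(m,lab,amin=60):
    n,L,st,ce=cv2.connectedComponentsWithStats(m.astype(np.uint8))
    for k in range(1,n):
        if st[k,4]<amin: continue
        q=W[L==k]; r=cv2.minAreaRect((q[:,:2]*1000).astype(np.float32)); b=cv2.boxPoints(r)
        e=b[1]-b[0]; f=b[2]-b[1]; l=e if np.hypot(*e)>np.hypot(*f) else f
        print(lab,'px',ce[k].round(),'xy',np.round(r[0],1),'size',np.round(sorted(r[1]),1),'ang long %.1f'%(np.degrees(np.arctan2(l[1],l[0]))%180),'zmax %.1f'%(1000*q[:,2].max()),'z med %.1f'%(1000*np.median(q[:,2])), 'hue',np.median(hsv[L==k],0))
comp(m,'obj')
g=cv2.cvtColor(i,cv2.COLOR_RGB2GRAY); t=np.zeros_like(m); t[95:162,212:372]=1
comp(t&(g>125)&(W[...,2]<.0165),'recess',200)
c=np.hstack([cv2.resize(i[y-28:y+28,x-28:x+28],(260,260),interpolation=cv2.INTER_CUBIC) for x,y in((98,165),(134,242),(225,233))])
d=np.hstack([cv2.resize(i[y-28:y+28,x-28:x+28],(260,260),interpolation=cv2.INTER_CUBIC) for x,y in((316,227),(409,246),(440,166))])
save('crops.png',np.vstack([c,d]),1)
E
```

```text
bench z -2.105793489288932e-05
obj px [140.  38.] xy [840.9 259.9] size [ 43.9 170. ] ang long 107.2 zmax 24.6 z med 18.2 hue [105.  36.  91.]
obj px [411.  50.] xy [ 807.1 -310.9] size [ 80.1 159.1] ang long 51.7 zmax 16.2 z med 8.1 hue [106.  41. 115.]
obj px [524. 130.] xy [ 644.5 -519.4] size [ 76.9 180.6] ang long 27.7 zmax 50.0 z med 28.2 hue [108.  23. 115.]
obj px [546.  87.] xy [ 739.  -566.3] size [ 3.9 79.6] ang long 89.0 zmax 49.9 z med 29.2 hue [110.  24.  81.]
obj px [291. 128.] xy [649.6 -41.6] size [162.  344.5] ang long 92.8 zmax 26.5 z med 16.0 hue [102.  29.  73.]
obj px [540. 108.] xy [ 704.5 -563.5] size [22.6 52.6] ang long 39.5 zmax 24.8 z med 16.0 hue [30. 19. 65.]
obj px [548. 136.] xy [ 641.3 -575. ] size [18.1 56.3] ang long 128.9 zmax 22.8 z med 16.5 hue [15. 19. 70.]
obj px [ 98. 165.] xy [564.3 341.8] size [34.4 38.8] ang long 75.9 zmax 30.5 z med 24.5 hue [14. 68. 61.]
obj px [440. 166.] xy [ 573.5 -344.6] size [27.4 39.4] ang long 136.9 zmax 30.7 z med 23.9 hue [13. 22. 73.]
obj px [150. 187.] xy [521.4 237.2] size [26.7 63. ] ang long 145.0 zmax 28.3 
[... 539 characters left out ...]
.5 z med 22.7 hue [133. 108.  78.]
obj px [167. 287.] xy [326.6 196.8] size [25.9 63.3] ang long 98.2 zmax 28.0 z med 22.1 hue [ 68. 140.  79.]
obj px [267. 410.] xy [101.4   1.1] size [ 40.5 177.9] ang long 90.1 zmax 21.1 z med 10.8 hue [ 42.   6. 123.]
recess px [352. 126.] xy [ 654.5 -166.4] size [ 41.7 128.3] ang long 2.4 zmax 16.3 z med 9.1 hue [ 90.   9. 149.]
recess px [312. 128.] xy [651.6 -85.1] size [38.1 81.1] ang long 2.3 zmax 15.0 z med 9.2 hue [ 96.   9. 150.]
recess px [272. 129.] xy [647.2  -2.3] size [61.8 63.3] ang long 153.5 zmax 13.3 z med 9.2 hue [ 95.   9. 150.]
recess px [232. 130.] xy [642.9  78.9] size [49.5 56.3] ang long 1.9 zmax 14.3 z med 9.4 hue [ 95.   9. 150.]
```

View pics/crops.png

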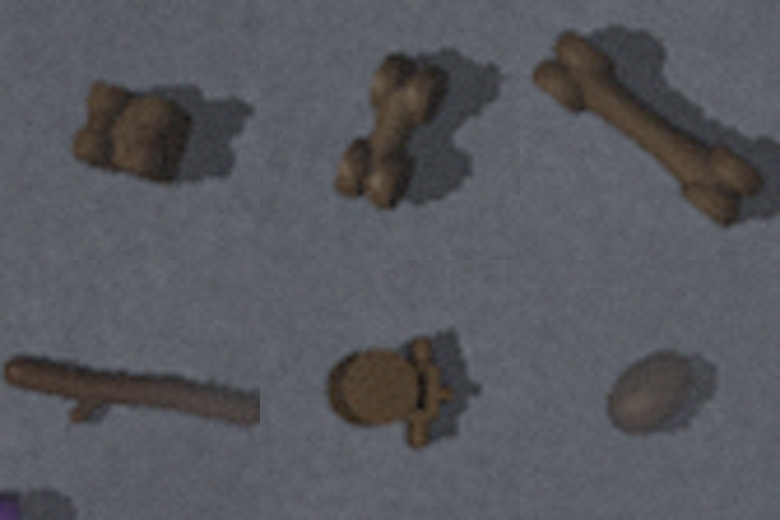

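The crops confirm the identities: three brown knuckled or blocky bones, the vertebra (drum towards +y, spine towards -y), the stick with its twig and the smooth stone. All sizes match the description. Next come the drum fit and a displacement helper.

```bash
cat >> h.py <<'E'
def go(x,y,z,yaw):
    "mm,deg -> turn wz to make first, then tool-frame shift (mm)"
    o=monitor.get_obs(); p=np.array(o['ee_pos'])*1000; r=o['tcp_rot']
    dy=(yaw-r[2]+180)%360-180; a=np.radians(yaw)
    d=np.array([x,y,z])-p; 
    s=[d[0]*np.cos(a)+d[1]*np.sin(a), d[0]*np.sin(a)-d[1]*np.cos(a), -d[2]]
    print('t %.1f'%o['time'],'tcp',p.round(1),np.round(r,1),'q6 %.0f'%o['q'][5],'open %.1f'%(o['opening']*1000),'F',o['wrist_force'].round(1))
    print('wz %.1f'%-dy,'shift',np.round(s,1),'rows>=%.1f'%(np.abs(s).max()/41.7))
E
python3 - <<'E'
from h import *
go(434,89.4,150,233.6)
W=np.load('/tmp/top.npz')['W']
q=W[220:270,385:435].reshape(-1,3); q=q[(q[:,2]>.005)&(q[:,2]<.05)]*1000
top=q[q[:,2]>22]; print(len(q),len(top))
y=top[:,1]; d=top[y>-277]; c,r=cv2.minEnclosingCircle(d[:,:2].astype(np.float32)); print('drum',c,r, 'bbox',q.min(0),q.max(0), top.min(0),top.max(0))
E
python3 -m handwheel '[[0,0,0,0,0,-7],[0,0,0,0,0,-7],[0,0,0,0,0,-7],[0,0,0,0,0,-7],[0,0,0,0,0,-7],[0,0,0,0,0,-7],[0,0,0,0,0,-7],[0,0,0,0,0,-7]]' 0.2 40
python3 -c "
from h import *
go(434,89.4,100,233.6)"
```

```text
t 0.1 tcp [160.2 525.9 214.2] [-179.9   -0.   163.1] q6 90 open 85.1 F [0.5 0.3 0. ]
wz -70.5 shift [ 188.9 -479.4   64.2] rows>=11.5
379 216
drum (412.418701171875, -268.822998046875) 16.152576446533203 bbox [ 384.44944881 -305.25367334    5.08144261] [ 433.7161561  -253.25000068   30.5125788 ] [ 397.39871468 -294.47168808   22.09487006] [ 429.12156512 -253.25000068   30.5125788 ]
time: 0.77
ee_pos: [0.1603, 0.526, 0.2144]
tcp_rot: [-180.0, -0.0, -140.6]
wrist_force: [-0.3, 0.1, 0.4]
opening: 0.0514
t 0.8 tcp [160.3 526.  214.4] [-180.    -0.  -140.6] q6 34 open 51.4 F [-0.3  0.1  0.4]
wz -14.2 shift [ 189.  -479.4  114.4] rows>=11.5
```

```bash
python3 -m handwheel '[[0,0,0,0,0,-7.1],[0,0,0,0,0,-7.1],[0.0158,-0.040,0.005,0,0,0],[0.0158,-0.040,0.005,0,0,0],[0.0158,-0.040,0.010,0,0,0],[0.0158,-0.040,0.010,0,0,0],[0.0158,-0.040,0.010,0,0,0],[0.0158,-0.040,0.010,0,0,0]]'
python3 -m handwheel '[[0.0158,-0.040,0.010,0,0,0],[0.0158,-0.040,0.010,0,0,0],[0.0158,-0.040,0.010,0,0,0],[0.0158,-0.040,0.010,0,0,0],[0.0158,-0.040,0.010,0,0,0],[0.0158,-0.040,0.010,0,0,0],[0,0,0,0,0,0],[0,0,0,0,0,0]]'
python3 -c "
from h import *
go(434,89.4,27,233.6)"
```

```text
time: 1.43
ee_pos: [0.2894, 0.3158, 0.1667]
tcp_rot: [-180.0, -0.0, -126.7]
wrist_force: [1.1, 0.8, 0.0]
opening: 0.0513
time: 2.1
ee_pos: [0.4172, 0.1084, 0.1099]
tcp_rot: [179.9, -0.1, -127.0]
wrist_force: [-1.2, 0.9, -0.4]
opening: 0.0513
t 2.1 tcp [417.2 108.4 109.9] [ 1.799e+02 -1.000e-01 -1.270e+02] q6 -38 open 51.3 F [-1.2  0.9 -0.4]
wz -0.6 shift [  5.3 -24.8  82.9] rows>=2.0
```

```bash
python3 -m handwheel '[[0.0026,-0.0125,0.02,0,0,-0.6],[0.0026,-0.0125,0.02,0,0,0],[0,0,0.015,0,0,0],[0,0,0.010,0,0,0],[0,0,0,0,0,0],[0,0,0,0,0,0],[0,0,0,0,0,0],[0,0,0,0,0,0]]'
python3 - <<'E'
from h import *
go(434,89.4,27,233.6)
a,_=cam('side'); b,_=cam('top')
save('g1.png',np.hstack([cv2.resize(a[150:250,180:320],(560,400)),cv2.resize(b[190:290,180:240],(240,400))]),1)
E
```

```text
time: 2.77
ee_pos: [0.4346, 0.092, 0.047]
tcp_rot: [-179.9, 0.1, -126.1]
wrist_force: [0.4, -0.2, -0.8]
opening: 0.0513
t 2.8 tcp [434.6  92.   47. ] [-1.799e+02  1.000e-01 -1.261e+02] q6 -42 open 51.3 F [ 0.4 -0.2 -0.8]
wz 0.3 shift [ 2.4 -1.1 20. ] rows>=0.5
```

View pics/g1.png

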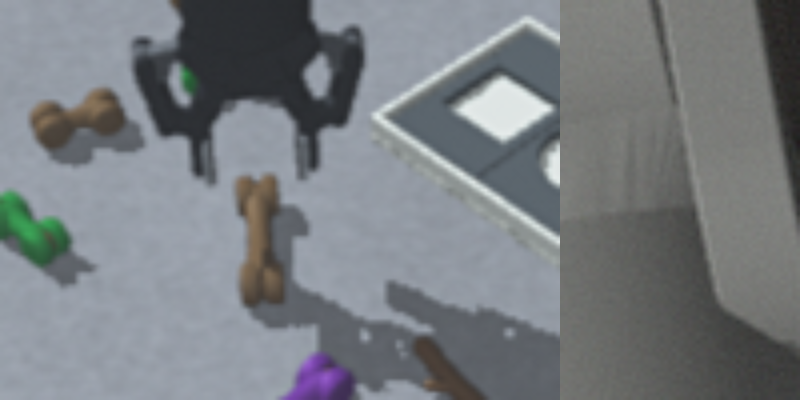

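The side view shows the fingers straddling the bone's line, but they appear to be over its far end. I'll check this by projection before descending.

```bash
python3 - <<'E'
from h import *
c=cams.camera('side')
P=np.array([[.434,.0894,.014],[.4346,.092,.030],monitor.get_obs()['ee_pos']],float)
u,_=cv2.projectPoints(P,np.array(c['rvec'],float),np.array(c['tvec'],float),np.array([[c['fx'],0,c['cx']],[0,c['fy'],c['cy']],[0,0,1.]]),None)
print(((u.reshape(-1,2)-[180,150])*4).round())
z=np.load('/tmp/side.npz');i,W=z['i'],z['W']; h=cv2.cvtColor(i,cv2.COLOR_RGB2HSV)
m=np.zeros(W.shape[:2],bool); m[185:235,230:260]=1
q=W[m&(W[...,2]>.006)&(W[...,2]<.05)]*1000; r=cv2.minAreaRect(q[:,:2].astype(np.float32)); print(r,q[:,2].max())
E
```

```text
[[260. 236.]
 [257. 215.]
 [257. 197.]]
((430.02313232421875, 87.1949691772461), (106.70543670654297, 27.548969268798828), 52.508853912353516) 34.1391091636198
```

```bash
python3 - <<'E'
from h import *
print(monitor.get_obs()['ee_pos'])
i,W=cam('side')
for box in((170,225,183,237),(182,250,197,264)):
    pass
for (u0,u1) in((225,238),(250,265)):
    s=W[180:202,u0:u1].reshape(-1,3)*1000; g=s[(s[:,2]>15)]
    g=g[np.argsort(g[:,2])]; print(g[:12].round(),len(g))
E
```

```text
[0.4344321  0.09159718 0.0465267 ]
[[404. 104.  68.]
 [411. 104.  70.]
 [408. 100.  72.]
 [405. 101.  73.]
 [403. 102.  73.]
 [404. 108.  75.]
 [406. 101.  76.]
 [403. 101.  78.]
 [401. 107.  78.]
 [403. 109.  78.]
 [398. 108.  79.]
 [404. 107.  79.]] 95
[[453.  66.  72.]
 [451.  67.  72.]
 [449.  68.  72.]
 [452.  69.  73.]
 [457.  67.  74.]
 [459.  65.  75.]
 [460.  67.  76.]
 [452.  69.  76.]
 [451.  64.  77.]
 [448.  67.  77.]
 [453.  66.  78.]
 [459.  69.  79.]] 88
```

```bash
python3 -m handwheel '[[0.0024,-0.001,0.005,0,0,0],[0,0,0.005,0,0,0],[0,0,0.005,0,0,0],[0,0,0.004,0,0,0],[0,0,0,0,0,0],[0,0,0,0,0,0],[0,0,0,0,0,0],[0,0,0,0,0,0]]'
python3 - <<'E'
from h import *
go(434,89.4,27,233.6)
a,W=cam('side')
save('g2.png',a[150:250,180:320],5)
for (u0,u1) in((225,238),(250,268)):
    s=W[180:212,u0:u1].reshape(-1,3)*1000; g=s[(s[:,2]>8)]
    g=g[np.argsort(g[:,2])]; print(g[:40:4].round(),len(g))
E
```

```text
time: 3.63
ee_pos: [0.4336, 0.0888, 0.027]
tcp_rot: [-180.0, 0.0, -126.1]
wrist_force: [0.3, -0.4, -0.2]
opening: 0.0507
t 3.6 tcp [433.6  88.8  27. ] [-180.     0.  -126.1] q6 -42 open 50.7 F [ 0.3 -0.4 -0.2]
wz 0.3 shift [-0.7  0.   0. ] rows>=0.0
[[408.  99.  49.]
 [406. 101.  52.]
 [402. 102.  57.]
 [400. 104.  60.]
 [401. 108.  63.]
 [404.  95.  67.]
 [401. 100.  69.]
 [407.  99.  70.]
 [403.  98.  73.]
 [405.  97.  75.]] 166
[[450.  67.  48.]
 [458.  65.  55.]
 [449.  65.  57.]
 [455.  64.  61.]
 [452.  61.  62.]
 [455.  65.  64.]
 [450.  66.  66.]
 [458.  65.  69.]
 [452.  65.  72.]
 [453.  73.  73.]] 200
```

View pics/g2.png

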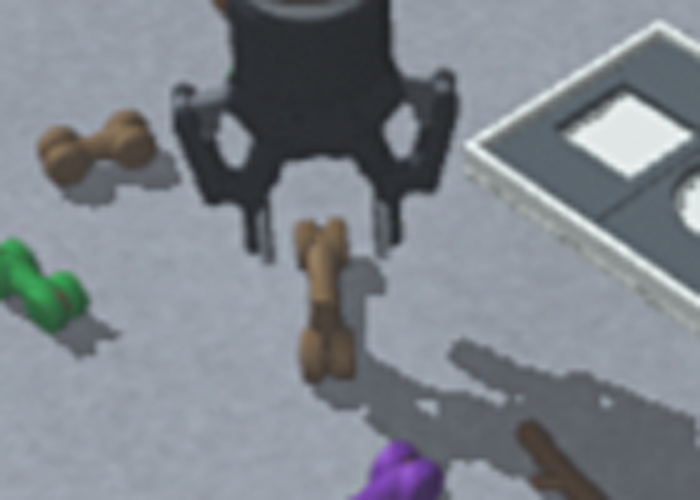

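```bash
python3 - <<'E'
from h import *
c=cams.camera('side'); o=monitor.get_obs(); a=np.radians(o['tcp_rot'][2]); p=o['ee_pos']
j=np.array([np.sin(a),-np.cos(a),0])
for z in(.010,.020,.03,.04,.05,.06):
    P=np.array([[p[0],p[1],z]+s*j*.026 for s in(1,-1)])
    u,_=cv2.projectPoints(P,np.array(c['rvec'],float),np.array(c['tvec'],float),np.array([[c['fx'],0,c['cx']],[0,c['fy'],c['cy']],[0,0,1.]]),None)
    print(z,((u.reshape(-1,2)-[180,150])*5).round().tolist())
print('cam pos',-cv2.Rodrigues(np.array(c['rvec'],float))[0].T@np.ravel(c['tvec']))
E
```

```text
0.01 [[275.0, 304.0], [376.0, 298.0]]
0.02 [[274.0, 290.0], [376.0, 284.0]]
0.03 [[273.0, 276.0], [375.0, 270.0]]
0.04 [[272.0, 262.0], [375.0, 256.0]]
0.05 [[271.0, 248.0], [374.0, 242.0]]
0.06 [[269.0, 233.0], [373.0, 227.0]]
cam pos [-0.04511077 -0.56480481  0.81808049]
```

The tips sit about 24 mm higher than the stated geometry implies. They appear at z≈40 mm, where I expected about 16. I'll descend further in small steps, watching force and image.

```bash
python3 -m handwheel '[[0,0,0.004,0,0,0],[0,0,0.004,0,0,0],[0,0,0.004,0,0,0],[0,0,0.003,0,0,0],[0,0,0,0,0,0],[0,0,0,0,0,0],[0,0,0,0,0,0],[0,0,0,0,0,0]]'
python3 - <<'E'
from h import *
go(434,89.4,27,233.6)
a,W=cam('side')
save('g3.png',a[150:250,180:320],5)
E
```

```text
time: 4.4
ee_pos: [0.4336, 0.0888, 0.012]
tcp_rot: [-180.0, 0.0, -126.1]
wrist_force: [-0.3, -0.4, -0.3]
opening: 0.0515
t 4.4 tcp [433.6  88.8  12. ] [-180.     0.  -126.1] q6 -42 open 51.5 F [-0.3 -0.4 -0.3]
wz 0.3 shift [ -0.7   0.  -15. ] rows>=0.4
```

View pics/g3.png

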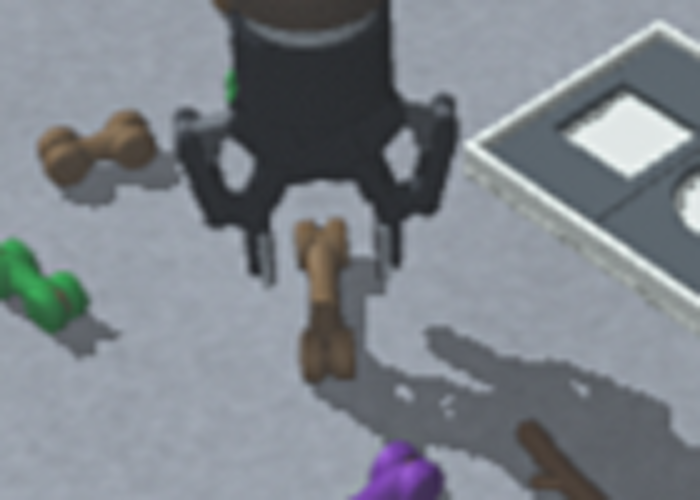

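The tips are now at about z=25 mm with TCP reading 12, so the ~24 mm offset is consistent. I'll descend 10 mm more, close, and check the grip opening.

```bash
python3 -m handwheel '[[0,0,0.004,0,0,0],[0,0,0.003,0,0,0],[0,0,0.003,0,0,0],[0,0,0,0,0,0],[0,0,0,0,0,0],[0,0,0,0,0,0],[0,0,0,0,0,0],[0,0,0,0,0,0]]'
python3 -m handwheel '[[0,0,0,0,0,0],[0,0,0,0,0,0],[0,0,0,0,0,0],[0,0,0,0,0,0],[0,0,0,0,0,0],[0,0,0,0,0,0],[0,0,0,0,0,0],[0,0,0,0,0,0]]' -1 30
python3 - <<'E'
from h import *
go(434,89.4,1,233.6)
a,W=cam('side')
save('g4.png',a[150:250,180:320],5)
E
```

```text
time: 5.12
ee_pos: [0.4336, 0.0888, 0.0019]
tcp_rot: [-180.0, 0.0, -126.1]
wrist_force: [0.7, 0.3, 0.4]
opening: 0.0514
time: 5.78
ee_pos: [0.4336, 0.0888, 0.002]
tcp_rot: [-180.0, 0.0, -126.1]
wrist_force: [0.2, -0.0, 3.5]
opening: 0.0143
t 5.8 tcp [433.6  88.8   2. ] [-180.     0.  -126.1] q6 -42 open 14.3 F [ 0.2 -0.   3.5]
wz 0.3 shift [-0.7 -0.   1. ] rows>=0.0
```

View pics/g4.png

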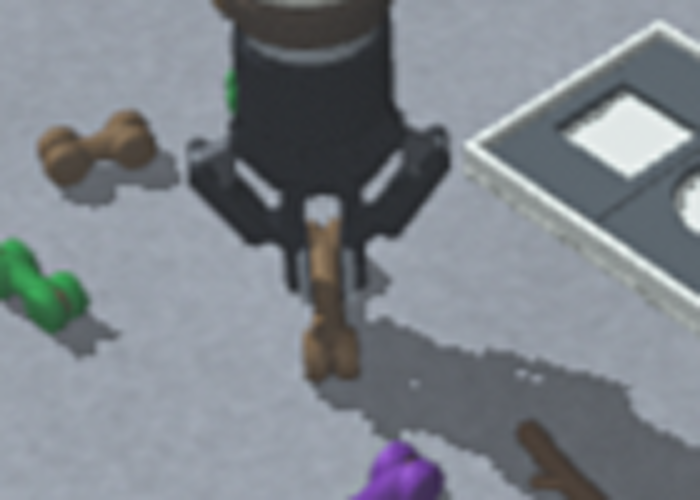

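Opening reads 14.3 mm with an upward push of 3.5 N, so the pads are biting above the shaft's axis. I'll reopen, go 6 mm lower and grip again.

```bash
python3 -m handwheel '[[0,0,0,0,0,0],[0,0,0,0,0,0],[0,0,0,0,0,0],[0,0,0,0,0,0],[0,0,0.002,0,0,0],[0,0,0.002,0,0,0],[0,0,0.002,0,0,0],[0,0,0,0,0,0]]' -0.2 30
python3 -m handwheel '[[0,0,0,0,0,0],[0,0,0,0,0,0],[0,0,0,0,0,0],[0,0,0,0,0,0],[0,0,0,0,0,0],[0,0,0,0,0,0],[0,0,0,0,0,0],[0,0,0,0,0,0]]' -1 40
python3 - <<'E'
from h import *
go(434,89.4,1,233.6)
E
```

```text
time: 6.5
ee_pos: [0.4331, 0.0888, -0.0048]
tcp_rot: [180.0, -0.0, -126.1]
wrist_force: [-0.4, -0.0, -0.2]
opening: 0.034
time: 7.17
ee_pos: [0.4336, 0.0889, -0.0041]
tcp_rot: [-180.0, 0.0, -126.1]
wrist_force: [1.1, -0.1, 0.8]
opening: 0.0147
t 7.2 tcp [433.6  88.9  -4.1] [-180.     0.  -126.1] q6 -42 open 14.7 F [ 1.1 -0.1  0.8]
wz 0.3 shift [-0.7 -0.  -5.1] rows>=0.1
```

```bash
python3 -m handwheel '[[0,0,-0.01,0,0,0],[0,0,-0.02,0,0,0],[0,0,-0.03,0,0,0],[0,0,-0.03,0,0,7],[0,0,0,0,0,7],[0,0,0,0,0,7],[0,0,0,0,0,7],[0,0,0,0,0,7]]'
python3 - <<'E'
from h import *
go(654.8,-165.5,80,182.5)
E
```

```text
time: 7.83
ee_pos: [0.4336, 0.0888, 0.0867]
tcp_rot: [-180.0, 0.0, -161.5]
wrist_force: [0.1, 0.1, -0.9]
opening: 0.0146
t 7.8 tcp [433.6  88.8  86.7] [-180.     0.  -161.5] q6 -7 open 14.6 F [ 0.1  0.1 -0.9]
wz 16.0 shift [-209.9 -263.8    6.7] rows>=6.3
```

```bash
python3 -m handwheel '[[0,0,0,0,0,7],[0,0,0,0,0,7],[0,0,0,0,0,2],[-0.021,-0.0265,0,0,0,0],[-0.021,-0.0265,0,0,0,0],[-0.021,-0.0265,0,0,0,0],[-0.021,-0.0265,0,0,0,0],[-0.021,-0.0265,0,0,0,0]]'
python3 -m handwheel '[[-0.021,-0.0265,0,0,0,0],[-0.021,-0.0265,0,0,0,0],[-0.021,-0.0265,0,0,0,0],[-0.021,-0.0265,0,0,0,0],[-0.021,-0.0265,0,0,0,0],[0,0,0,0,0,0],[0,0,0,0,0,0],[0,0,0,0,0,0]]'
python3 - <<'E'
from h import *
go(654.8,-165.5,30,182.5)
a,W=cam('side')
save('g5.png',a[140:260,270:430],4.5)
E
```

```text
time: 8.5
ee_pos: [0.5458, -0.0397, 0.0865]
tcp_rot: [180.0, 0.0, -177.1]
wrist_force: [1.0, 1.3, -0.1]
opening: 0.0144
time: 9.17
ee_pos: [0.656, -0.1652, 0.0857]
tcp_rot: [180.0, -0.1, -177.2]
wrist_force: [0.1, 0.2, -0.9]
opening: 0.0148
t 9.2 tcp [ 656.  -165.2   85.7] [ 1.800e+02 -1.000e-01 -1.772e+02] q6 -17 open 14.8 F [ 0.1  0.2 -0.9]
wz 0.3 shift [ 1.2 -0.2 55.7] rows>=1.3
```

View pics/g5.png

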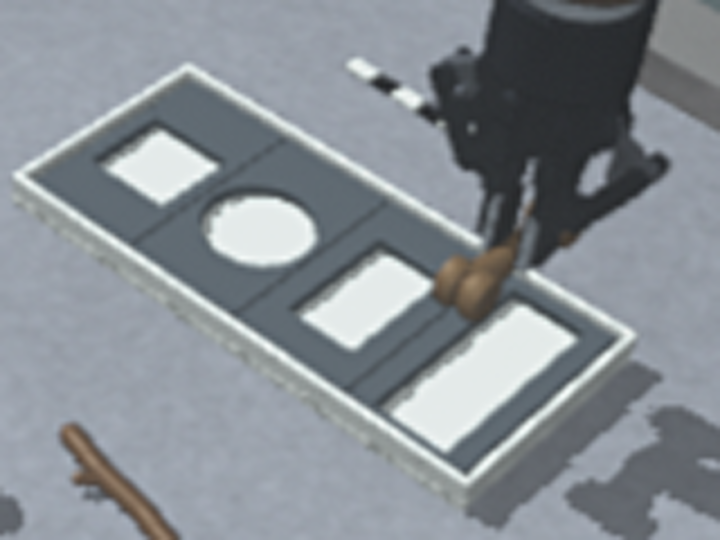

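The bone is held level above the long recess (crop ~(480,370)). I'll lower it.

```bash
python3 -m handwheel '[[0.0012,0,0.02,0,0,0],[0,0,0.02,0,0,0],[0,0,0.015,0,0,0],[0,0,0.01,0,0,0],[0,0,0.004,0,0,0],[0,0,0.002,0,0,0],[0,0,0,0,0,0],[0,0,0,0,0,0]]'
python3 -m handwheel '[[0,0,0.002,0,0,0],[0,0,0.002,0,0,0],[0,0,0.001,0,0,0],[0,0,0.001,0,0,0],[0,0,0.001,0,0,0],[0,0,0,0,0,0],[0,0,0,0,0,0],[0,0,0,0,0,0]]'
python3 - <<'E'
from h import *
go(654.8,-165.5,5,182.5)
a,W=cam('side')
save('g6.png',a[140:260,270:430],4.5)
E
```

```text
time: 9.88
ee_pos: [0.6557, -0.1654, 0.0161]
tcp_rot: [-180.0, 0.1, -177.1]
wrist_force: [-0.3, 0.4, -0.9]
opening: 0.0148
time: 10.55
ee_pos: [0.6552, -0.1655, 0.0078]
tcp_rot: [-180.0, 0.0, -177.1]
wrist_force: [-0.0, 0.0, -0.8]
opening: 0.0145
t 10.6 tcp [ 655.2 -165.5    7.8] [-180.     0.  -177.1] q6 -17 open 14.5 F [-0.   0.  -0.8]
wz 0.4 shift [0.4 0.  2.8] rows>=0.1
```

View pics/g6.png

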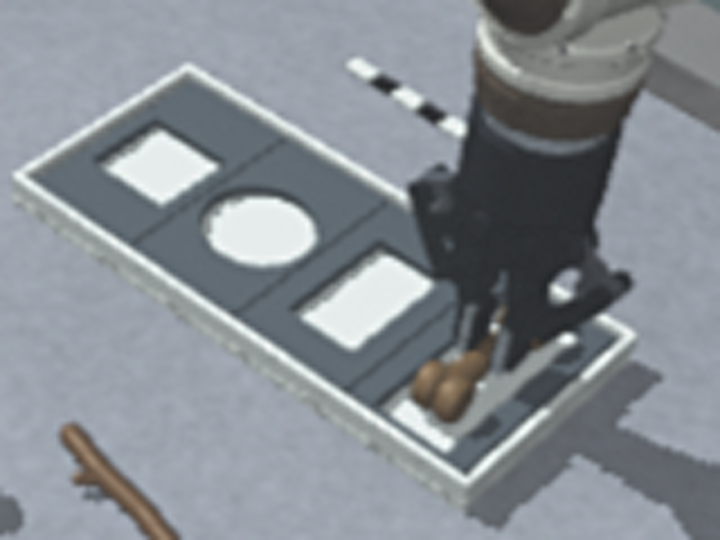

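The bone is within the recess, knuckle at crop (440,390), lengthwise. I'll do the last millimetres, checking force.

```bash
python3 -m handwheel '[[0,0,0.0007,0,0,0],[0,0,0.0007,0,0,0],[0,0,0.0007,0,0,0],[0,0,0,0,0,0],[0,0,0,0,0,0],[0,0,0,0,0,0],[0,0,0,0,0,0],[0,0,0,0,0,0]]'
python3 -m handwheel '[[0,0,0.0006,0,0,0],[0,0,0,0,0,0],[0,0,0,0,0,0],[0,0,0,0,0,0],[0,0,0,0,0,0],[0,0,0,0,0,0],[0,0,0,0,0,0],[0,0,0,0,0,0]]'
```

```text
time: 11.27
ee_pos: [0.6552, -0.1654, 0.0057]
tcp_rot: [180.0, 0.0, -177.1]
wrist_force: [0.4, 0.3, -0.4]
opening: 0.0148
time: 11.93
ee_pos: [0.6552, -0.1655, 0.0051]
tcp_rot: [180.0, 0.0, -177.1]
wrist_force: [0.0, 0.3, -0.6]
opening: 0.0143
```

```bash
python3 -m handwheel '[[0,0,0.0006,0,0,0],[0,0,0.0005,0,0,0],[0,0,0,0,0,0],[0,0,0,0,0,0],[0,0,0,0,0,0],[0,0,0,0,0,0],[0,0,0,0,0,0],[0,0,0,0,0,0]]'
```

```text
time: 12.6
ee_pos: [0.6553, -0.1655, 0.0049]
tcp_rot: [-180.0, 0.0, -177.2]
wrist_force: [-3.2, 0.1, 6.2]
opening: 0.0147
```

Contact came at 4.9 mm, matching the prediction (-4.1 + 9). I'll release and rise, then head to the toe bone.

```bash
python3 -m handwheel '[[0,0,0,0,0,0],[0,0,0,0,0,0],[0,0,0,0,0,0],[0,0,0,0,0,0],[0,0,-0.005,0,0,0],[0,0,-0.01,0,0,0],[0,0,-0.02,0,0,0],[0,0,-0.03,0,0,0]]' -0.3 30
python3 -m handwheel '[[0,0,-0.02,0,0,7],[0,0,0,0,0,7],[0,0,0,0,0,7],[0,0,0,0,0,0.8],[0,0,0,0,0,0],[0,0,0,0,0,0],[0,0,0,0,0,0],[0,0,0,0,0,0]]' 0.2 30
python3 -c "
from h import *
go(413.2,263.6,80,161.1)"
```

```text
time: 13.27
ee_pos: [0.6539, -0.1651, 0.0679]
tcp_rot: [179.9, -0.2, -177.1]
wrist_force: [-0.1, -0.3, 0.6]
opening: 0.03
time: 13.93
ee_pos: [0.6551, -0.1654, 0.0889]
tcp_rot: [-180.0, -0.0, 161.2]
wrist_force: [-0.8, -0.0, -0.1]
opening: 0.0512
t 13.9 tcp [ 655.1 -165.4   88.9] [-180.    -0.   161.2] q6 5 open 51.2 F [-0.8 -0.  -0.1]
wz 0.1 shift [367.8 327.5   8.9] rows>=8.8
```

```bash
python3 -m handwheel '[[0.037,0.0328,0,0,0,0],[0.037,0.0328,0,0,0,0],[0.037,0.0328,0,0,0,0],[0.037,0.0328,0,0,0,0],[0.037,0.0328,0,0,0,0],[0.037,0.0328,0,0,0,0],[0.037,0.0328,0,0,0,0],[0.037,0.0328,0,0,0,0]]'
python3 -m handwheel '[[0.037,0.0328,0,0,0,0],[0.034,0.032,0,0,0,0],[0,0,0,0,0,0],[0,0,0,0,0,0],[0,0,0,0,0,0],[0,0,0,0,0,0],[0,0,0,0,0,0],[0,0,0,0,0,0]]'
python3 - <<'E'
from h import *
go(413.2,263.6,-4,161.1)
i,W=cam('top'); h=cv2.cvtColor(i,cv2.COLOR_RGB2HSV)
save('t1.png',i[60:200,180:400],3.6)
q=W[95:165,330:375].reshape(-1,3)*1000; q=q[(q[:,2]>27)&(q[:,2]<50)]
print(len(q), cv2.minAreaRect(q[:,:2].astype(np.float32)) if len(q) else '')
E
```

```text
time: 14.6
ee_pos: [0.4898, 0.126, 0.0891]
tcp_rot: [180.0, 0.0, 161.1]
wrist_force: [1.2, -0.0, 0.5]
opening: 0.0511
time: 15.27
ee_pos: [0.4516, 0.1968, 0.0888]
tcp_rot: [-180.0, -0.0, 160.9]
wrist_force: [-0.1, 0.2, -0.2]
opening: 0.0514
t 15.3 tcp [451.6 196.8  88.8] [-180.    -0.   160.9] q6 43 open 51.4 F [-0.1  0.2 -0.2]
wz -0.2 shift [58.  50.8 92.8] rows>=2.2
512 ((655.67724609375, -164.88197326660156), (104.21980285644531, 28.37645149230957), 2.255298376083374)
```

View pics/t1.png

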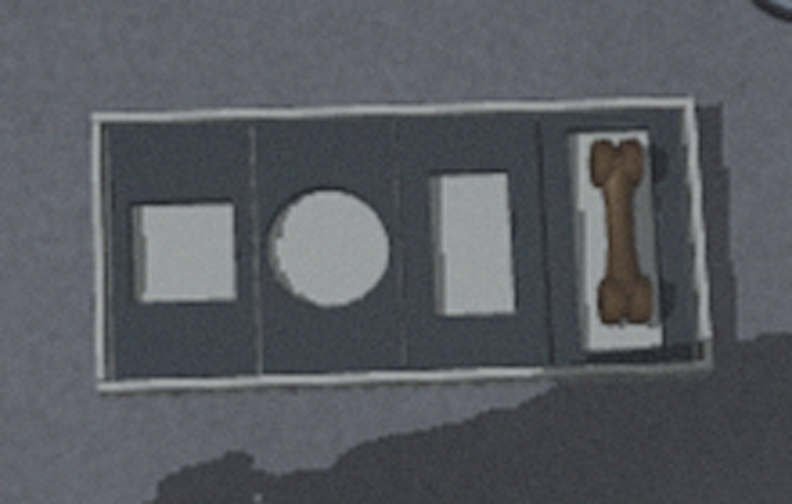

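The long bone lies flat and lengthwise inside its recess, at (655.7,-164.9). On to the toe bone.

```bash
python3 -m handwheel '[[0.029,0.0254,0,0,0,0],[0.029,0.0254,0,0,0,0],[0,0,0.02,0,0,0],[0,0,0.02,0,0,0],[0,0,0,0,0,0],[0,0,0,0,0,0],[0,0,0,0,0,0],[0,0,0,0,0,0]]'
python3 - <<'E'
from h import *
go(413.2,263.6,-4,161.1)
E
```

```text
time: 15.98
ee_pos: [0.4137, 0.2646, 0.0503]
tcp_rot: [179.9, 0.1, 161.0]
wrist_force: [0.6, 0.8, 0.7]
opening: 0.051
t 16.0 tcp [413.7 264.6  50.3] [1.799e+02 1.000e-01 1.610e+02] q6 52 open 51.0 F [0.6 0.8 0.7]
wz -0.1 shift [ 0.1 -1.1 54.3] rows>=1.3
```

```bash
python3 -m handwheel '[[0,-0.001,0.015,0,0,0],[0,0,0.015,0,0,0],[0,0,0.01,0,0,0],[0,0,0.008,0,0,0],[0,0,0.004,0,0,0],[0,0,0.0023,0,0,0],[0,0,0,0,0,0],[0,0,0,0,0,0]]'
python3 - <<'E'
from h import *
go(413.2,263.6,-4,161.1)
E
python3 -m handwheel '[[0,0,0,0,0,0],[0,0,0,0,0,0],[0,0,0,0,0,0],[0,0,0,0,0,0],[0,0,0,0,0,0],[0,0,0,0,0,0],[0,0,0,0,0,0],[0,0,0,0,0,0]]' -1 30
python3 -m handwheel '[[0,0,-0.005,0,0,0],[0,0,-0.01,0,0,0],[0,0,-0.02,0,0,0],[0,0,-0.03,0,0,0],[0,0,-0.025,0,0,0],[0,0,0,0,0,0],[0,0,0,0,0,0],[0,0,0,0,0,0]]'
python3 - <<'E'
from h import *
go(651.4,-83.8,80,182.6)
a,W=cam('side')
save('g7.png',a[110:210,160:300],5)
E
```

```text
time: 16.65
ee_pos: [0.4127, 0.2639, -0.0048]
tcp_rot: [180.0, 0.0, 161.1]
wrist_force: [-1.0, -0.0, 0.1]
opening: 0.0513
t 16.6 tcp [412.7 263.9  -4.8] [180.    0.  161.1] q6 52 open 51.3 F [-1.  -0.   0.1]
wz -0.0 shift [-0.5 -0.1 -0.8] rows>=0.0
time: 17.32
ee_pos: [0.4128, 0.264, -0.0047]
tcp_rot: [180.0, 0.0, 161.1]
wrist_force: [-0.6, -0.1, 5.5]
opening: 0.0249
time: 17.98
ee_pos: [0.4124, 0.2637, 0.0846]
tcp_rot: [-180.0, -0.0, 161.1]
wrist_force: [0.0, -0.5, -0.8]
opening: 0.0248
t 18.0 tcp [412.4 263.7  84.6] [-180.    -0.   161.1] q6 52 open 24.8 F [ 0.  -0.5 -0.8]
wz -21.5 shift [-223.  -357.9    4.6] rows>=8.6
```

View pics/g7.png

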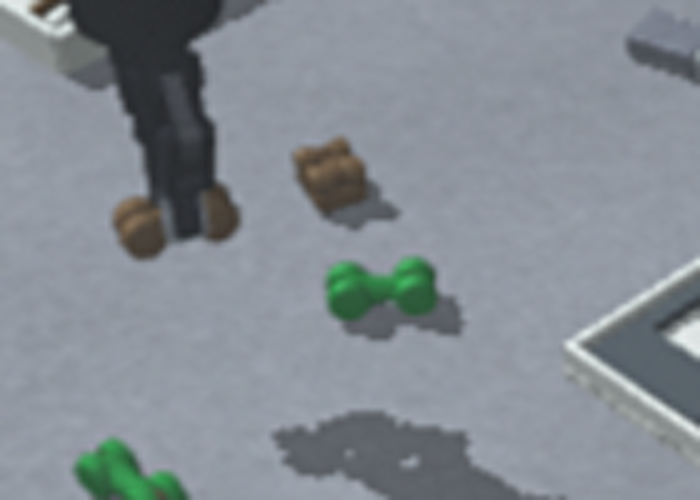

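The toe bone is held level, crop (175,220), with opening 24.8 mm. Moving it to the short recess.

```bash
python3 -m handwheel '[[0,0,0,0,0,-7],[0,0,0,0,0,-7],[0,0,0,0,0,-7],[-0.0186,-0.0298,0,0,0,-0.5],[-0.0186,-0.0298,0,0,0,0],[-0.0186,-0.0298,0,0,0,0],[-0.0186,-0.0298,0,0,0,0],[-0.0186,-0.0298,0,0,0,0]]'
python3 -m handwheel '[[-0.0186,-0.0298,0,0,0,0],[-0.0186,-0.0298,0,0,0,0],[-0.0186,-0.0298,0,0,0,0],[-0.0186,-0.0298,0,0,0,0],[-0.0186,-0.0298,0,0,0,0],[-0.0186,-0.0298,0,0,0,0],[-0.0186,-0.0298,0,0,0,0],[0,0,0,0,0,0]]'
python3 - <<'E'
from h import *
go(651.4,-83.8,6,182.6)
E
```

```text
time: 18.7
ee_pos: [0.5118, 0.1172, 0.0835]
tcp_rot: [-180.0, -0.1, -177.4]
wrist_force: [0.7, 0.9, -0.8]
opening: 0.0245
time: 19.37
ee_pos: [0.6525, -0.0885, 0.0818]
tcp_rot: [-180.0, -0.1, -177.7]
wrist_force: [0.3, 0.4, -0.7]
opening: 0.0248
t 19.4 tcp [652.5 -88.5  81.8] [-1.800e+02 -1.000e-01 -1.777e+02] q6 -10 open 24.8 F [ 0.3  0.4 -0.7]
wz -0.3 shift [ 0.9  4.8 75.8] rows>=1.8
```

```bash
python3 -m handwheel '[[0.001,0.0045,0.02,0,0,0],[0,0,0.02,0,0,0],[0,0,0.015,0,0,0],[0,0,0.008,0,0,0],[0,0,0.003,0,0,0],[0,0,0,0,0,0],[0,0,0,0,0,0],[0,0,0,0,0,0]]'
python3 - <<'E'
from h import *
go(651.4,-83.8,6,182.6)
a,W=cam('side')
save('g8.png',a[140:260,270:430],4.5)
E
```

```text
time: 20.03
ee_pos: [0.6505, -0.0793, 0.0199]
tcp_rot: [-180.0, 0.1, -177.4]
wrist_force: [0.7, 0.2, 0.1]
opening: 0.0248
t 20.0 tcp [650.5 -79.3  19.9] [-1.800e+02  1.000e-01 -1.774e+02] q6 -10 open 24.8 F [0.7 0.2 0.1]
wz -0.0 shift [-0.7 -4.5 13.9] rows>=0.3
```

View pics/g8.png

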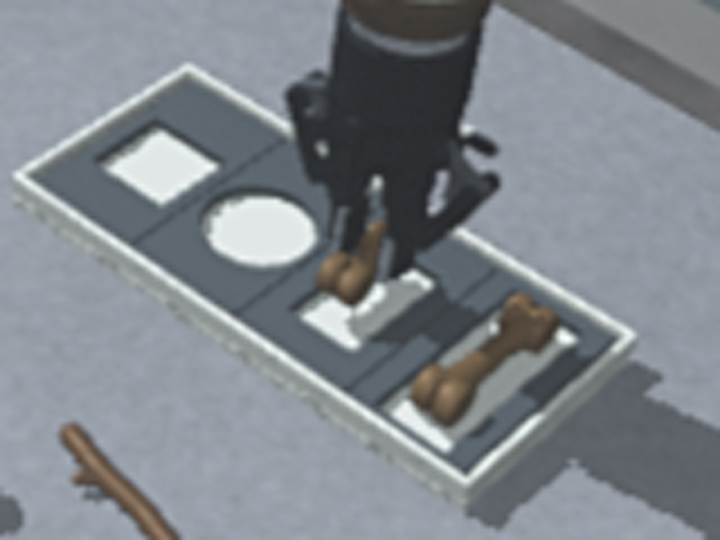

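The toe bone (crop 345,275) is 4.5 mm off towards +y. I'll correct that and lower.

```bash
python3 -m handwheel '[[-0.0007,-0.0045,0,0,0,0],[0,0,0.004,0,0,0],[0,0,0.004,0,0,0],[0,0,0.002,0,0,0],[0,0,0.002,0,0,0],[0,0,0,0,0,0],[0,0,0,0,0,0],[0,0,0,0,0,0]]'
python3 -m handwheel '[[0,0,0.001,0,0,0],[0,0,0.001,0,0,0],[0,0,0,0,0,0],[0,0,0,0,0,0],[0,0,0,0,0,0],[0,0,0,0,0,0],[0,0,0,0,0,0],[0,0,0,0,0,0]]'
```

```text
time: 20.75
ee_pos: [0.6508, -0.0837, 0.0068]
tcp_rot: [180.0, 0.0, -177.4]
wrist_force: [-0.1, 0.3, 0.0]
opening: 0.0252
time: 21.42
ee_pos: [0.6508, -0.0838, 0.0048]
tcp_rot: [180.0, 0.0, -177.4]
wrist_force: [-0.3, -0.5, -0.8]
opening: 0.0251
```

```bash
python3 -m handwheel '[[0,0,0.0008,0,0,0],[0,0,0,0,0,0],[0,0,0,0,0,0],[0,0,0,0,0,0],[0,0,0,0,0,0],[0,0,0,0,0,0],[0,0,0,0,0,0],[0,0,0,0,0,0]]'
```

```text
time: 22.08
ee_pos: [0.6509, -0.0838, 0.0044]
tcp_rot: [-180.0, 0.0, -177.5]
wrist_force: [-2.7, 0.0, 6.2]
opening: 0.0251
```

Contact at 4.4 mm. Release, then to the vertebra.

```bash
python3 -m handwheel '[[0,0,0,0,0,0],[0,0,0,0,0,0],[0,0,0,0,0,0],[0,0,0,0,0,0],[0,0,-0.005,0,0,0],[0,0,-0.01,0,0,0],[0,0,-0.02,0,0,0],[0,0,-0.03,0,0,0]]' -0.1 30
python3 -m handwheel '[[0,0,-0.02,0,0,7],[0,0,0,0,0,7],[0,0,0,0,0,7],[0,0,0,0,0,7],[0,0,0,0,0,7],[0,0,0,0,0,7],[0,0,0,0,0,7],[0,0,0,0,0,7]]' 0.4 30
python3 -m handwheel '[[0,0,0,0,0,7],[0,0,0,0,0,7],[0,0,0,0,0,7],[0,0,0,0,0,7],[0,0,0,0,0,7],[0,0,0,0,0,6],[0,0,0,0,0,0],[0,0,0,0,0,0]]'
python3 -c "
from h import *
go(412.5,-267.7,60,85.5)"
```

```text
time: 22.75
ee_pos: [0.6494, -0.0836, 0.0679]
tcp_rot: [180.0, -0.2, -177.4]
wrist_force: [0.2, -0.1, 0.6]
opening: 0.0384
time: 23.42
ee_pos: [0.651, -0.0838, 0.0901]
tcp_rot: [180.0, 0.0, 126.2]
wrist_force: [0.3, -0.2, -0.3]
opening: 0.0597
time: 24.08
ee_pos: [0.651, -0.0838, 0.0898]
tcp_rot: [180.0, 0.0, 85.7]
wrist_force: [-0.4, -0.1, 0.4]
opening: 0.0591
t 24.1 tcp [651.  -83.8  89.8] [180.    0.   85.7] q6 87 open 59.1 F [-0.4 -0.1  0.4]
wz 0.2 shift [-202.1 -223.3   29.8] rows>=5.4
```

```bash
python3 -m handwheel '[[-0.0253,-0.0279,0,0,0,0],[-0.0253,-0.0279,0,0,0,0],[-0.0253,-0.0279,0,0,0,0],[-0.0253,-0.0279,0,0,0,0],[-0.0253,-0.0279,0,0,0,0],[-0.0253,-0.0279,0,0,0,0],[-0.0253,-0.0279,0,0,0,0],[-0.025,-0.0279,0,0,0,0]]'
python3 -m handwheel '[[0,0,0.015,0,0,0],[0,0,0.015,0,0,0],[0,0,0,0,0,0],[0,0,0,0,0,0],[0,0,0,0,0,0],[0,0,0,0,0,0],[0,0,0,0,0,0],[0,0,0,0,0,0]]'
python3 - <<'E'
from h import *
go(412.5,-267.7,-4,85.5)
a,W=cam('side'); b,V=cam('top')
save('v1.png',np.hstack([cv2.resize(a[235:335,290:390],(400,400)),cv2.resize(b[75:175,265:365],(400,400))]),1)
q=V[95:165,295:332].reshape(-1,3)*1000; q=q[(q[:,2]>24)&(q[:,2]<50)]
print(len(q), cv2.minAreaRect(q[:,:2].astype(np.float32)) if len(q) else '')
E
```

```text
time: 24.75
ee_pos: [0.4112, -0.2688, 0.0895]
tcp_rot: [179.9, 0.0, 85.8]
wrist_force: [1.0, -0.6, -0.1]
opening: 0.0599
time: 25.42
ee_pos: [0.4131, -0.2679, 0.0595]
tcp_rot: [180.0, 0.0, 85.6]
wrist_force: [-0.0, 0.3, 0.7]
opening: 0.0599
t 25.4 tcp [ 413.1 -267.9   59.5] [180.    0.   85.6] q6 61 open 59.9 F [-0.   0.3  0.7]
wz 0.1 shift [ 0.1 -0.6 63.5] rows>=1.5
355 ((627.3801879882812, -84.16331481933594), (109.13175964355469, 68.2086410522461), 0.9297415614128113)
```

View pics/v1.png

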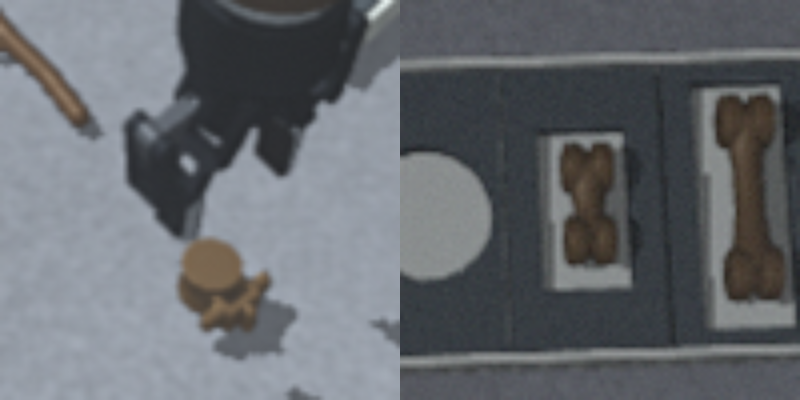

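The toe bone and long bone both sit in their recesses (right half, (588,205) and (750,195)). The vertebra (210,275) lies below the open jaws. Descend and grip.

```bash
python3 -m handwheel '[[0,-0.0006,0.015,0,0,0],[0,0,0.015,0,0,0],[0,0,0.012,0,0,0],[0,0,0.01,0,0,0],[0,0,0.007,0,0,0],[0,0,0.004,0,0,0],[0,0,0,0,0,0],[0,0,0,0,0,0]]'
python3 -m handwheel '[[0,0,0,0,0,0],[0,0,0,0,0,0],[0,0,0,0,0,0],[0,0,0,0,0,0],[0,0,0,0,0,0],[0,0,0,0,0,0],[0,0,0,0,0,0],[0,0,0,0,0,0]]' -1 30
python3 -m handwheel '[[0,0,-0.005,0,0,0],[0,0,-0.01,0,0,0],[0,0,-0.02,0,0,0],[0,0,-0.03,0,0,0],[0,0,-0.025,0,0,0],[0,0,0,0,0,0],[0,0,0,0,0,0],[0,0,0,0,0,0]]'
python3 - <<'E'
from h import *
go(648.2,8.5,85,85.5)
a,W=cam('side')
save('v2.png',a[195:315,270:410],4)
E
```

```text
time: 26.18
ee_pos: [0.4121, -0.268, -0.0039]
tcp_rot: [180.0, 0.0, 85.6]
wrist_force: [-0.1, -0.4, 0.1]
opening: 0.0597
time: 26.85
ee_pos: [0.4124, -0.2682, -0.0033]
tcp_rot: [179.9, 0.0, 85.6]
wrist_force: [-0.1, -0.2, 7.2]
opening: 0.0327
time: 27.52
ee_pos: [0.4119, -0.2678, 0.0858]
tcp_rot: [-180.0, -0.0, 85.6]
wrist_force: [-0.1, -0.7, -0.5]
opening: 0.0324
t 27.5 tcp [ 411.9 -267.8   85.8] [-180.    -0.    85.6] q6 61 open 32.4 F [-0.1 -0.7 -0.5]
wz 0.1 shift [294.  213.9   0.8] rows>=7.1
```

View pics/v2.png

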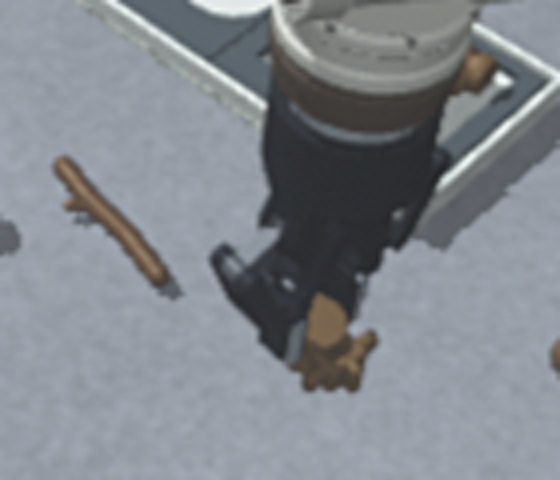

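The vertebra is held upright, crop (330,345), with opening 32.4 mm. Carry it to the round recess.

```bash
python3 -m handwheel '[[0.0294,0.0214,0,0,0,0],[0.0294,0.0214,0,0,0,0],[0.0294,0.0214,0,0,0,0],[0.0294,0.0214,0,0,0,0],[0.0294,0.0214,0,0,0,0],[0.0294,0.0214,0,0,0,0],[0.0294,0.0214,0,0,0,0],[0.0294,0.0214,0,0,0,0]]'
python3 -m handwheel '[[0.0294,0.0214,0,0,0,0],[0.0294,0.0214,0,0,0,0],[0,0,0,0,0,0],[0,0,0,0,0,0],[0,0,0,0,0,0],[0,0,0,0,0,0],[0,0,0,0,0,0],[0,0,0,0,0,0]]'
python3 -c "
from h import *
go(648.2,8.5,15,85.5)"
```

```text
time: 28.23
ee_pos: [0.6011, -0.045, 0.0845]
tcp_rot: [-179.9, 0.0, 85.6]
wrist_force: [0.6, -0.9, -0.4]
opening: 0.0324
time: 28.9
ee_pos: [0.6478, 0.0076, 0.0863]
tcp_rot: [180.0, 0.0, 85.5]
wrist_force: [-0.0, -0.4, -0.9]
opening: 0.0329
t 28.9 tcp [647.8   7.6  86.3] [180.    0.   85.5] q6 95 open 32.9 F [-0.  -0.4 -0.9]
wz -0.0 shift [ 0.9  0.4 71.3] rows>=1.7
```

```bash
python3 -m handwheel '[[0.0009,0.0004,0.02,0,0,0],[0,0,0.02,0,0,0],[0,0,0.016,0,0,0],[0,0,0.01,0,0,0],[0,0,0.005,0,0,0],[0,0,0,0,0,0],[0,0,0,0,0,0],[0,0,0,0,0,0]]'
python3 - <<'E'
from h import *
go(648.2,8.5,15,85.5)
a,W=cam('side')
save('v3.png',a[140:260,270:430],4.5)
E
```

```text
time: 29.57
ee_pos: [0.6493, 0.0094, 0.0162]
tcp_rot: [179.9, -0.0, 85.5]
wrist_force: [-0.2, 0.5, -0.7]
opening: 0.0324
t 29.6 tcp [649.3   9.4  16.2] [179.9  -0.   85.5] q6 95 open 32.4 F [-0.2  0.5 -0.7]
wz 0.0 shift [-1.  -1.   1.2] rows>=0.0
```

View pics/v3.png

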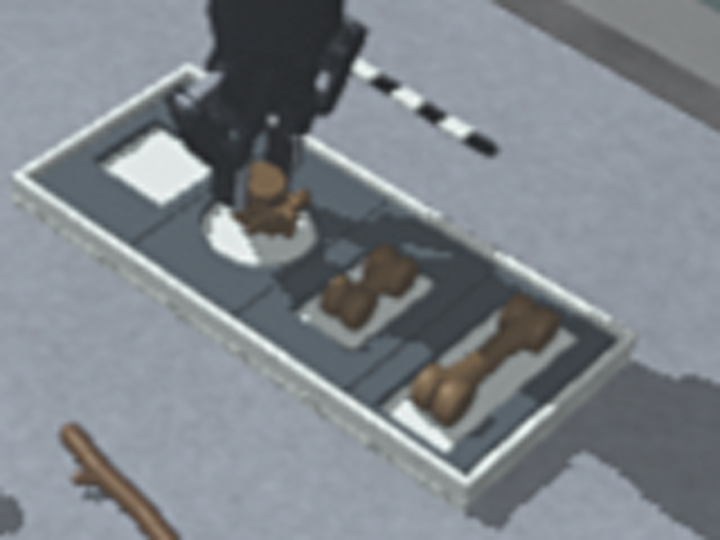

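```bash
python3 -m handwheel '[[-0.001,-0.001,0.004,0,0,0],[0,0,0.003,0,0,0],[0,0,0.002,0,0,0],[0,0,0.0007,0,0,0],[0,0,0,0,0,0],[0,0,0,0,0,0],[0,0,0,0,0,0],[0,0,0,0,0,0]]'
python3 -m handwheel '[[0,0,0.0008,0,0,0],[0,0,0,0,0,0],[0,0,0,0,0,0],[0,0,0,0,0,0],[0,0,0,0,0,0],[0,0,0,0,0,0],[0,0,0,0,0,0],[0,0,0,0,0,0]]'
```

```text
time: 30.28
ee_pos: [0.6475, 0.0086, 0.0058]
tcp_rot: [180.0, 0.0, 85.6]
wrist_force: [-4.0, 0.8, 5.1]
opening: 0.0324
time: 30.95
ee_pos: [0.6475, 0.0086, 0.0057]
tcp_rot: [180.0, 0.0, 85.6]
wrist_force: [-4.7, -0.8, 9.6]
opening: 0.0326
```

```bash
python3 -m handwheel '[[0,0,0,0,0,0],[0,0,0,0,0,0],[0,0,0,0,0,0],[0,0,0,0,0,0],[0,0,-0.005,0,0,0],[0,0,-0.01,0,0,0],[0,0,-0.02,0,0,0],[0,0,-0.03,0,0,0]]' 0.05 30
python3 -m handwheel '[[0,0,-0.02,0,0,5],[0,0,0,0,0,4.7],[0,0,0,0,0,0],[0,0,0,0,0,0],[0,0,0,0,0,0],[0,0,0,0,0,0],[0,0,0,0,0,0],[0,0,0,0,0,0]]' 0.4 30
python3 -c "
from h import *
go(564.3,341.8,60,75.9)"
```

```text
time: 31.62
ee_pos: [0.6462, 0.0085, 0.0684]
tcp_rot: [-179.8, 0.0, 85.5]
wrist_force: [0.8, -0.6, 0.4]
opening: 0.0448
time: 32.28
ee_pos: [0.6473, 0.0085, 0.0889]
tcp_rot: [-180.0, 0.0, 75.9]
wrist_force: [-0.0, -0.2, 0.1]
opening: 0.0601
t 32.3 tcp [647.3   8.5  88.9] [-180.     0.    75.9] q6 105 open 60.1 F [-0.  -0.2  0.1]
wz -0.0 shift [ 303.  -161.7   28.9] rows>=7.3
```

```bash
python3 -m handwheel '[[0.0303,-0.0162,0,0,0,0],[0.0303,-0.0162,0,0,0,0],[0.0303,-0.0162,0,0,0,0],[0.0303,-0.0162,0,0,0,0],[0.0303,-0.0162,0,0,0,0],[0.0303,-0.0162,0,0,0,0],[0.0303,-0.0162,0,0,0,0],[0.0303,-0.0162,0,0,0,0]]'
python3 -m handwheel '[[0.0303,-0.0162,0,0,0,0],[0.0303,-0.0162,0,0,0,0],[0,0,0.015,0,0,0],[0,0,0.014,0,0,0],[0,0,0,0,0,0],[0,0,0,0,0,0],[0,0,0,0,0,0],[0,0,0,0,0,0]]'
python3 - <<'E'
from h import *
go(564.3,341.8,-4,75.9)
a,W=cam('side'); b,V=cam('top')
save('a1.png',np.hstack([cv2.resize(a[90:190,170:270],(400,400)),cv2.resize(b[75:175,210:310],(400,400))]),1)
E
```

```text
time: 32.95
ee_pos: [0.5804, 0.2768, 0.0893]
tcp_rot: [-180.0, 0.0, 75.9]
wrist_force: [1.0, -0.7, -0.1]
opening: 0.0598
time: 33.62
ee_pos: [0.5652, 0.3418, 0.0615]
tcp_rot: [179.9, -0.1, 75.8]
wrist_force: [-0.6, 0.3, 0.8]
opening: 0.0601
t 33.6 tcp [565.2 341.8  61.5] [ 1.799e+02 -1.000e-01  7.580e+01] q6 135 open 60.1 F [-0.6  0.3  0.8]
wz -0.1 shift [-0.2 -0.8 65.5] rows>=1.6
```

View pics/a1.png

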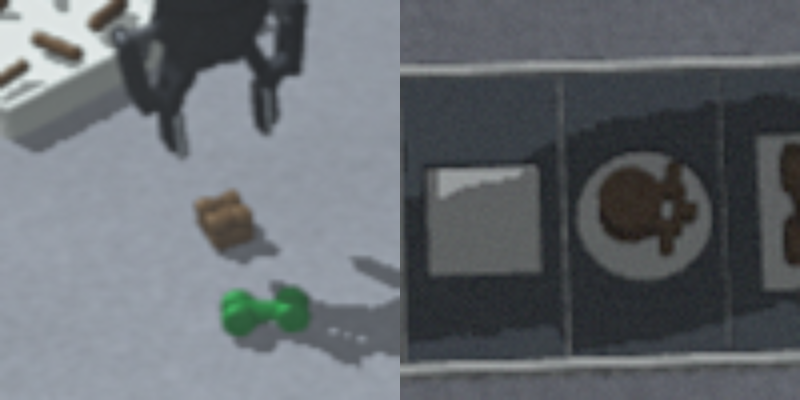

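The vertebra is inside the round recess (right half, (645,205)). Below the jaws is the ankle bone (225,220). Descend and grip.

```bash
python3 -m handwheel '[[0,-0.0008,0.015,0,0,0],[0,0,0.015,0,0,0],[0,0,0.013,0,0,0],[0,0,0.01,0,0,0],[0,0,0.007,0,0,0],[0,0,0.005,0,0,0],[0,0,0,0,0,0],[0,0,0,0,0,0]]'
python3 -m handwheel '[[0,0,0,0,0,0],[0,0,0,0,0,0],[0,0,0,0,0,0],[0,0,0,0,0,0],[0,0,0,0,0,0],[0,0,0,0,0,0],[0,0,0,0,0,0],[0,0,0,0,0,0]]' -1 30
python3 -m handwheel '[[0,0,-0.005,0,0,0],[0,0,-0.01,0,0,0],[0,0,-0.02,0,0,0],[0,0,-0.03,0,0,0],[0,0,-0.025,0,0,0],[0,0,0,0,0,-6],[0,0,0,0,0,-6],[0,0,0,0,0,-4.6]]'
python3 - <<'E'
from h import *
go(643.6,80.1,85,92.5)
E
```

```text
time: 34.38
ee_pos: [0.5639, 0.3422, -0.0044]
tcp_rot: [180.0, -0.0, 75.8]
wrist_force: [-0.3, 0.2, 0.4]
opening: 0.0597
time: 35.05
ee_pos: [0.5642, 0.3425, -0.0037]
tcp_rot: [179.9, -0.1, 75.9]
wrist_force: [0.2, 0.0, 4.8]
opening: 0.0332
time: 35.72
ee_pos: [0.564, 0.3423, 0.0867]
tcp_rot: [179.9, -0.0, 92.8]
wrist_force: [0.0, -0.9, -0.5]
opening: 0.0333
t 35.7 tcp [564.  342.3  86.7] [179.9  -0.   92.8] q6 118 open 33.3 F [ 0.  -0.9 -0.5]
wz 0.3 shift [-265.4   68.1    1.7] rows>=6.4
```

```bash
python3 -m handwheel '[[-0.0265,0.0068,0,0,0,0],[-0.0265,0.0068,0,0,0,0],[-0.0265,0.0068,0,0,0,0],[-0.0265,0.0068,0,0,0,0],[-0.0265,0.0068,0,0,0,0],[-0.0265,0.0068,0,0,0,0],[-0.0265,0.0068,0,0,0,0],[-0.0265,0.0068,0,0,0,0]]'
python3 -m handwheel '[[-0.0265,0.0068,0,0,0,0],[-0.0265,0.0068,0,0,0,0],[0,0,0.02,0,0,0],[0,0,0.02,0,0,0],[0,0,0.015,0,0,0],[0,0,0,0,0,0],[0,0,0,0,0,0],[0,0,0,0,0,0]]'
python3 - <<'E'
from h import *
go(643.6,80.1,15,92.5)
a,W=cam('side')
save('a2.png',a[140:260,270:430],4.5)
E
```

```text
time: 36.38
ee_pos: [0.6273, 0.1314, 0.0861]
tcp_rot: [180.0, -0.0, 92.5]
wrist_force: [0.5, 0.3, 0.4]
opening: 0.0331
time: 37.05
ee_pos: [0.6435, 0.0805, 0.0319]
tcp_rot: [179.9, -0.0, 92.5]
wrist_force: [0.3, 0.7, 0.4]
opening: 0.0333
t 37.0 tcp [643.5  80.5  31.9] [179.9  -0.   92.5] q6 95 open 33.3 F [0.3 0.7 0.4]
wz -0.0 shift [-0.4  0.1 16.9] rows>=0.4
```

No more pictures; I'll use numbers from here. Opening 33.3 mm confirms the grip. Lower to the expected contact at about 5.3 mm.

```bash
python3 -m handwheel '[[-0.0004,0,0.01,0,0,0],[0,0,0.007,0,0,0],[0,0,0.005,0,0,0],[0,0,0.0025,0,0,0],[0,0,0.0012,0,0,0],[0,0,0,0,0,0],[0,0,0,0,0,0],[0,0,0,0,0,0]]'
python3 -m handwheel '[[0,0,0.0006,0,0,0],[0,0,0,0,0,0],[0,0,0,0,0,0],[0,0,0,0,0,0],[0,0,0,0,0,0],[0,0,0,0,0,0],[0,0,0,0,0,0],[0,0,0,0,0,0]]'
```

```text
time: 37.77
ee_pos: [0.6428, 0.08, 0.0053]
tcp_rot: [-180.0, -0.0, 92.5]
wrist_force: [-3.3, -0.5, 5.8]
opening: 0.0333
time: 38.43
ee_pos: [0.6428, 0.0799, 0.0053]
tcp_rot: [180.0, -0.0, 92.5]
wrist_force: [-7.0, -1.5, 11.2]
opening: 0.0335
```

Contact. Release, rise and move aside towards +y, then measure everything.

```bash
python3 -m handwheel '[[0,0,0,0,0,0],[0,0,0,0,0,0],[0,0,0,0,0,0],[0,0,0,0,0,0],[0,0,-0.005,0,0,0],[0,0,-0.01,0,0,0],[0,0,-0.02,0,0,0],[0,0,-0.03,0,0,0]]' 0.05 30
python3 -m handwheel '[[0.0,0,-0.03,0,0,0],[0.03,-0.02,-0.03,0,0,0],[0.04,-0.03,0,0,0,0],[0.04,-0.03,0,0,0,0],[0.04,-0.03,0,0,0,0],[0.04,-0.03,0,0,0,0],[0.04,-0.03,0,0,0,0],[0.04,-0.03,0,0,0,0]]'
python3 -m handwheel '[[0.04,-0.03,0,0,0,0],[0.04,-0.03,0,0,0,0],[0,0,0,0,0,0],[0,0,0,0,0,0],[0,0,0,0,0,0],[0,0,0,0,0,0],[0,0,0,0,0,0],[0,0,0,0,0,0]]'
python3 - <<'E'
from h import *
go(0,0,0,0)
i,W=cam('top'); h=cv2.cvtColor(i,cv2.COLOR_RGB2HSV)
R=[(643.6,80.1),(647.4,-1.5),(651.4,-83.8),(654.8,-165.5)]
for x,y in R:
    D=W*1000-[x,y,0]; m=(abs(D[...,0])<62)&(abs(D[...,1])<36)&(W[...,2]>.020)&(W[...,2]<.06)
    q=D[m]; r=cv2.minAreaRect(q[:,:2].astype(np.float32)); b=cv2.boxPoints(r)
    print(len(q),'off',np.round(r[0],1),'size',np.round(r[1],1),'ang',round(r[2],1),'z max/p90',q[:,2].max().round(1),np.percentile(q[:,2],90).round(1),'bbox',q[:,:2].min(0).round(),q[:,:2].max(0).round())
V=np.load('/tmp/top.npz')['W']
for n,b in dict(stick=(285,215,350,240),stone=(425,152,455,180),purple=(270,245,300,310),green1=(135,170,167,205),green2=(148,275,187,300)).items():
    f=lambda A:(lambda q:q[(q[:,2]>.006)].mean(0)*1000)(A[b[1]:b[3],b[0]:b[2]].reshape(-1,3))
    print(n,f(V).round(1),f(W).round(1))
E
```

```text
time: 39.1
ee_pos: [0.6417, 0.0797, 0.068]
tcp_rot: [-179.8, 0.0, 92.5]
wrist_force: [0.9, -0.6, 0.1]
opening: 0.0449
time: 39.77
ee_pos: [0.4644, 0.3005, 0.1271]
tcp_rot: [179.9, -0.0, 92.4]
wrist_force: [0.7, 0.8, 0.2]
opening: 0.0445
time: 40.43
ee_pos: [0.4137, 0.3628, 0.1258]
tcp_rot: [180.0, 0.0, 92.3]
wrist_force: [-0.1, -0.6, -0.0]
opening: 0.0447
t 40.4 tcp [413.7 362.8 125.8] [180.    0.   92.3] q6 129 open 44.7 F [-0.1 -0.6 -0. ]
wz 92.3 shift [-413.7  362.8  125.8] rows>=9.9
381 off [ 0.4 -1.5] size [ 65.7 122.1] ang 86.4 z max/p90 40.8 37.1 bbox [-58. -35.] [61. 35.]
372 off [-0.6 -0.3] size [ 70.  121.3] ang 89.1 z max/p90 39.1 36.1 bbox [-61. -35.] [60. 35.]
392 off [0.1 1.2] size [121.8  67.2] ang 0.2 z max/p90 37.3 34.6 bbox [-61. -32.] [61. 35.]
598 off [-0.2  0.3] size [ 69.5 123.4] ang 89.6 z max/p90 40.3 36.3 bbox [-62. -34.] [62. 35.]
stick [446.6 -91.8  12. ] [446.5 -92.1  12.1]
stone [ 571.6 -341.8   22.9] [ 571.6 -341.6   23.1]
purple [347.7 -33.5  22.4] [347.5 -33.4  22.4]
green1 [520.2 236.3  21.1] [520.2 236.3  21.2]
green2 [326.9 195.3  21.6] [326.9 195.3  21.8]
```

Look-alikes have not moved. Noise from the insert spoilt the boxes, so I'll redo them with a higher threshold and the largest blob.

```bash
python3 - <<'E'
from h import *
i,W=cam('top')
R=dict(square=(643.6,80.1),round=(647.4,-1.5),short=(651.4,-83.8),long=(654.8,-165.5))
for n,(x,y) in R.items():
    D=W*1000-[x,y,0]; m=(abs(D[...,0])<62)&(abs(D[...,1])<33)&(W[...,2]>.025)&(W[...,2]<.06)
    k,L,st,_=cv2.connectedComponentsWithStats(m.astype(np.uint8)); L=L==1+st[1:,4].argmax(); q=D[L]
    r=cv2.minAreaRect(q[:,:2].astype(np.float32))
    print(n,len(q),'off',np.round(r[0],1),'size',np.round(r[1],1),'ang',round(r[2],1),'z10/90',np.percentile(q[:,2],[10,90]).round(1),'bbox',q[:,:2].min(0).round(),q[:,:2].max(0).round())
E
```

```text
square 327 off [0.6 0.5] size [33.9 38.9] ang 2.8 z10/90 [29.6 37.4] bbox [-17. -19.] [18. 20.]
round 314 off [ 3.6 -1.5] size [46.  46.1] ang 57.6 z10/90 [27.7 36.7] bbox [-23. -25.] [23. 23.]
short 332 off [0.3 0.5] size [61.2 25.7] ang 2.6 z10/90 [27.3 35. ] bbox [-31. -13.] [31. 14.]
long 550 off [0.3 0.9] size [106.1  28. ] ang 2.7 z10/90 [27.6 36.4] bbox [-53. -15.] [53. 17.]
```

All four bones are centred, aligned with their recesses, and their tops are at the expected heights (35–37 mm).

```bash
python3 -c "
from workcell import order
print(order.job_done())"
```

```text
the job is handed in; nothing more can be done
None
```

All four bones are in the tray: long bone in the long recess, toe bone in the short one (both lengthwise), vertebra in the round one and ankle bone in the square one. I handed the job in at about 40.5 s, with the gripper clear of everything. Each bone was lowered until light contact, at most about 12 N on the wrist, and then released.

**Placement:** in the last depth check the long, toe and ankle bones were within about 1 mm of their recess centres and within about 0.5° of the tray's heading. The vertebra's outline sits about ±25 mm inside its 35 mm radius. Tops measured about 35–37 mm, which is right for bones lying on the recess floors.

**Left alone:** the stick, stone, purple bone and both green bones measured within about 0.3 mm of where they started.

**Checks that failed or disagreed:**
- The fingertips showed about 24 mm higher in the side camera than the stated tool geometry implies. I set the grasp height from the image instead, and the placing contacts then came within about 0.3 mm of the heights I predicted.
- The first grip on the long bone bit above the shaft's axis. I reopened, went 6 mm lower and gripped again.
- The first run of the final measurement was spoilt by depth noise from the insert; the rerun with a higher threshold is the one reported here.
- The ankle bone's placing was checked only by depth numbers, because the 16-picture limit had been reached.

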